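# Index and lock the colourant carousel

## Task

Turn the colourant carousel clockwise (seen from above), click by click, until the yellow pot rests in its click at the red arrow, without going past it. Then take the orange-handled lock pin from its stand and work it gently, never forcing it, through the lug at the arrow and into the lock hole below until its collar is fully home, and let go; leave the tape, tin and calculator alone.

Things in the scene. Friction and masses are not known exactly. Their poses are not given: they have to be found in the camera images.
- base: Fixed grey round base of the carousel, 164 mm across, 30 mm tall; origin on the table under the turret's vertical axis, z up. Its +x axis points to the red arrow on the table (130 to 178 mm from the axis). About 100 mm out along +x, a grey bush block 30 mm tall holds the vertical lock hole, 13.2 mm wide, right through (see lock_hole). The turret turns on this base.
- carousel (a joint): Turret angle (rad), growing clockwise from above. Sprung clicks every 60 degrees: 0, 1.047 ... 4.189, 5.236; stops at -0.5 and 5.7. Starts in click 0, 1 or 2; yellow is at the arrow at 4.189. Yellow's angle from the base's +x, anticlockwise, is 4.189 - value. Leaving a click takes about 0.3 N m (3 N at a post), fading to none half way; past there it snaps on into the next.
- yellow_top (a point): Top centre of the yellow pot, 86 mm above the table, 44 mm from the turret axis. Six pots, 35 mm across, 60 degrees apart: red, blue, white, black, yellow, green going anticlockwise. The turret plate is aluminium, 172 mm across, its top 46 mm above the table.
- yellow_lug (a point): Mouth of the hole in the steel lug outside the yellow pot: on the lug's top face, 46 mm above the table, 100 mm from the axis. Each pot has such a lug at its own angle, 30 mm square, 12 mm thick, through hole 13.2 mm wide. In every click one lug stands over the lock bush.
- post (a point): Top centre of one of six round black upright grip posts, this one 30 degrees anticlockwise of the yellow pot. Posts stand midway between the lugs, 60 degrees apart, 100 mm from the axis, 12 mm thick, from 46 to 95 mm above the table. Hold one from above, or push it, to turn the turret.
- lock_hole (a point): Nominal lock hole axis, at lug-top height (46 mm). The bush below (mouth at 30 mm) is stuck 3 to 7 mm off it, to one side or the other along the base's y; the lug hides which. So the pin, once through the lug, lands on the bush's top: ease it sideways under light pressure. The lug and turret give with it against the click's spring, staying within 0.09 rad, until the pin drops in.
- pin: Loose upright lock pin, 90 g; origin at its tip, z up. Steel shank 12 mm thick from 0 to 40 mm, tip chamfered to 10.6 mm over 2 mm; collar 22 mm across from 40 to 46 mm; round orange handle 16 mm thick from 46 to 90 mm. Starts in its stand, collar on top, tip 5 mm above the table; fully home in the carousel the tip is at 6 mm. More than 20 N on carousel or base damages it.
- pin_stand: Fixed grey plastic block 70 x 70 x 45 mm with a 15 mm through hole in its middle that holds the lock pin; origin under its centre.
- tape: Bystander: roll of brown parcel tape lying flat, 100 mm across, 45 mm tall; origin under its centre.
- tin: Bystander: orange paint tin 68 mm across, 90 mm tall; origin under its centre.
- calculator: Bystander: grey desk calculator 150 x 100 x 14 mm; origin under its centre.
Things that resemble listed ones, but are neither listed nor needed, are in the scene too. There is more than one size of the pin; the job needs the smallest.

How it is judged (in metres and radians):
On the way, in this order (a step that is already met when the one before it is completed fails the run):
1. the yellow pot rests in its click at the arrow (value of joint carousel between 4.089 and 4.289 rad and height (world z) of pin below 0.02 m and horizontal distance between pin and pin_stand below 0.02 m), for 0.3 s.
2. the lock pin is fully home in the lock hole (horizontal distance between pin and lock_hole below 0.012 m and height (world z) of pin below 0.009 m), for 0.2 s.
At the end, for the whole second after the job is handed in: The turret rests with the yellow pot at the red arrow (joint 4.189 within 0.1 rad); the released lock pin stands upright and still through the lug there and in the lock hole, tip within 12 mm of the hole's nominal axis and less than 9 mm above the table (6 mm is fully home) (all of step 2 and value of joint carousel between 4.089 and 4.289 rad and angle between pin's own z axis and vertical below 0.15 rad and linear speed of pin below 0.02 m/s and contact force between the fingers and pin below 0.1 N); the robot touches nothing.
It fails at once if the yellow pot is turned past the arrow, over the next click (value of joint carousel above 4.7 rad).
It fails at once if the carousel is turned anticlockwise against its stop (value of joint carousel below -0.45 rad).
It fails at once if the lock pin is forced: more than 20 N between it and the carousel or base (contact force between pin and base above 20 N).
It fails at once if the tape, tin or calculator is moved more than 20 mm (distance of any of tape, tin, calculator from where it was at the start of the episode above 0.02 m).
It also fails if it takes over 72 s, if anything falls off the work surface, if the arm or the gripper's body presses on something with over 40 N, if the wrist force passes 120 N, or if a joint passes its speed limit or range.

## Robot

A 6-joint arm with a two-finger parallel gripper is mounted at the origin on the work surface. World frame = base frame: x ahead of the robot, y to its left, z up, the work surface at z = 0. Lengths are in mm, angles in rad, forces in N, time in s.
With the tool pointing down it reaches from about 300 to 825 mm from the base axis. Payload 5.4 kg.
Tool frame: the origin (TCP) lies between the finger pads; the fingertips stand 14 mm ahead of it and the grasp point (between the pads) lies 5 mm behind it; z points along the fingers, y is the line along which they close (so a half turn about z gives the same grasp; the last joint's range is limited). The gripper opens to 92 mm and grips with 3 to 60 N. Pads are 20 mm wide; open, the fingers measure 128 mm over their backs; the gripper's body (75 mm by 189 mm) begins 69 mm behind the grasp point.
Start: joints at [-1.511, 0.158, 1.597, -0, 1.386, -0.21], TCP at [153.236, -554.188, 228.601] pointing down, gripper open.
Joint ranges: [-2.91, 2.91], [-0.94, 2.29], [0.18, 2.7], [-1.29, 4.43], [0.17, 2.64], [-3, 3]. Speed limits (rad/s): [2.57, 2.57, 3.14, 3.14, 3.14, 3.14].

## Interface

Orientations are given as a unit quaternion [x, y, z, w].
In Python, from rig import manip, jaws, kinematics, viewer, look_for, spot_point gives the robot as it stands. Calls block until the motion is done:
- manip.move_to(position, orientation): joint-space move of the TCP to a pose.
- manip.move_l(position, vel=150, attitude=None): straight line of the TCP; attitude=None keeps the orientation; vel is the mean speed in mm/s.
- manip.set_joints(angles): joint-space move.
- jaws.command_gripper(opening): finger opening in mm; the grip force is fixed at half the most; returns when the fingers have stopped.
- manip.dwell(seconds).
- kinematics.ik(position, orientation): joint angles nearest the present ones, or None.
- manip.get_obs(): the state.
- viewer.capture(name): name is "scene" or "top"; returns (picture, depth): 400x640x3 uint8, red, green, blue; 400x640 float32, mm along the optical axis (not along the pixel's ray), 0 where there is no reading.
- viewer.get_calibration(name): a dict with "mtx" (3x3 intrinsics, pixels), "D" ([k1, k2, p1, p2, k3] as OpenCV has them; the pictures are not rectified), "rvec" (rotation vector, rad) and "tvec" (3), from world to camera coordinates, as OpenCV has them. Camera axes: x right, y down, z forward; pixel columns grow to the right and rows downward; lengths in mm; the calibration is good to about 2 mm. A picture is of the moment at which its call begins. get_calibration takes no time and is no camera call.
A pose or a line that the arm cannot do raises manip.IKError and nothing moves.
- manip.finish_job(): hands the job in; it is judged then, once.
Trained networks look in the newest picture that a camera, given by its name, has taken for a name from the list of things; names that differ only in an ending like _2 or _b are one class to them, and where a whole thing is asked for, a point or a joint stands for the part that bears it (a point fixed in the world has none). Each returns a list of dicts, best first, with "conf" (0 to 1); they miss things now and then, are a little off and sometimes report something else, mostly with a low value. They report only what shows in the picture. A call takes as long as a camera call. They do not tell look-alikes from the thing itself.
- look_for(name, camera): "box" ([left, top, right, bottom] in pixels, round what is visible of it).
- spot_point(name, camera): "at" ([column, row] in pixels: a listed point, or the origin of a listed thing).
The state is a dict: "time": time; "joint_pos": joint angles; "joint_vel": joint speeds; "effort": joint torques, N m; "position": TCP position; "tool_rot": TCP orientation; "wrist_force": force on the tool from outside, world axes, zero at the start; "moment": the same for the moment, N m; "width": finger opening in mm; "gripper_force": force on a finger pad.
Only numpy, scipy, OpenCV 4.12 (cv2) and the standard library are available. Lean on these libraries where they do the work, as an engineer would, in place of code of your own. Each camera call takes 0.05 s, during which the arm holds its last target. There are 200 camera calls.

## Working session

There is one attempt and no reset: what is moved stays moved. The work goes in short steps, each a Python script; the robot and the scene stay as the last script left them, time stands still between calls to the robot, and variables do not carry over. Pictures are saved under pics/ and viewed, at most 10 in all, crops included, and the job is handed in when it is done.

```bash
ls; mkdir -p pics
cat > h.py <<'E'
import numpy as np, cv2
from rig import manip, jaws, kinematics, viewer, look_for, spot_point
from scipy.spatial.transform import Rotation as R
def cal(n):
    c=viewer.get_calibration(n); return np.array(c["mtx"],float),np.array(c["D"],float),cv2.Rodrigues(np.array(c["rvec"],float))[0],np.array(c["tvec"],float).ravel()
def at_z(n,px,z):
    K,D,Rm,t=cal(n); u=cv2.undistortPoints(np.array([[px]],float),K,D).ravel()
    d=Rm.T@np.array([u[0],u[1],1]); o=-Rm.T@t; return o+d*(z-o[2])/d[2]
def at_d(n,px,depth):
    K,D,Rm,t=cal(n); u=cv2.undistortPoints(np.array([[px]],float),K,D).ravel()
    return Rm.T@(np.array([u[0],u[1],1])*depth-t)
def proj(n,p):
    K,D,Rm,t=cal(n); return cv2.projectPoints(np.array([p],float),cv2.Rodrigues(Rm)[0],t,K,D)[0].ravel()
def down(yaw):  # tool y axis along (-sin? ) : closing direction at angle yaw+... 
    c=np.array([np.cos(yaw),np.sin(yaw),0]); z=np.array([0,0,-1.]); x=np.cross(c,z)
    return R.from_matrix(np.c_[x,c,z]).as_quat()
E
python3 - <<'E'
from h import *
for n in("scene","top"):
    im,d=viewer.capture(n); cv2.imwrite(f"pics/{n}0.png",im[:,:,::-1]); np.save(n+"_d.npy",d)
    print(n, -cal(n)[2].T@cal(n)[3])
    for t in ("base","pin","pin_stand","yellow_top","yellow_lug","post","lock_hole","tape","tin","calculator"):
        print(t,[(np.round(q["at"]).tolist(),round(q["conf"],2)) for q in spot_point(t,n)][:6])
print(manip.get_obs())
E
```

```text
pics
scene [1317.91768688 -487.52528891  805.81033769]
base [([332.0, 212.0], 0.58), ([239.0, 329.0], 0.26)]
pin [([159.0, 276.0], 0.73), ([195.0, 261.0], 0.59), ([196.0, 254.0], 0.46)]
pin_stand [([199.0, 260.0], 0.8)]
yellow_top [([344.0, 179.0], 0.82)]
yellow_lug [([361.0, 182.0], 0.63)]
post [([347.0, 156.0], 0.79)]
lock_hole [([339.0, 225.0], 0.73)]
tape [([196.0, 261.0], 0.6), ([399.0, 178.0], 0.59)]
tin [([452.0, 195.0], 0.68)]
calculator [([236.0, 330.0], 0.59)]
top [ 503.8738077   -11.34958944 1219.86433467]
base [([296.0, 210.0], 0.61)]
pin [([472.0, 226.0], 0.71), ([455.0, 254.0], 0.66), ([439.0, 217.0], 0.45), ([439.0, 218.0], 0.3)]
pin_stand [([440.0, 220.0], 0.74)]
yellow_top [([276.0, 208.0], 0.69)]
yellow_lug [([255.0, 214.0], 0.68)]
post [([261.0, 234.0], 0.96)]
lock_hole [([316.0, 170.0], 0.98)]
tape [([202.0, 216.0], 0.71)]
tin [([183.0, 167.0], 0.75)]
calculator [([440.0, 132.0], 0.94)]
{'time': 1.1, 'joint_pos': array([-1.51110950e+00,  1.58426849e-01,  1.59703254e+00, -4.58808098e-06,
        1.38623865e+00, -2.10069770e-01]), 'joint_vel': array([-0.00060458, -0.00055519, -0.00190619,  0.00141565,  0.00104681,
        0.00174767]), 'effort': array([ 1.52773249e-03, -3.85579669e+01, -3.22361112e+01,  7.03695905e-02,
        3.07515683e-02,  1.12361269e-05]), 'position': array([ 153.22797921, -554.16156278,  228.56973148]), 'tool_rot': array([ 9.90917646e-01,  1.34470134e-01,  1.70951474e-06, -5.27118025e-05]), 'wrist_force': array([-0.10514619,  0.11510267,  0.634833  ]), 'moment': array([ 0.03265965,  0.02522882, -0.0046568 ]), 'gripper_force': 0.0, 'width': 92.06045324476916}
```

Run:
```python
from h import *
a=cv2.imread("pics/top0.png")[80:320,140:540]; b=cv2.imread("pics/scene0.png")[120:380,100:500]
cv2.imwrite("pics/top0c.png",cv2.resize(a,(800,480),interpolation=cv2.INTER_CUBIC))
cv2.imwrite("pics/scene0c.png",cv2.resize(b,(800,520),interpolation=cv2.INTER_CUBIC))
for nm,px,z in(("base",(296,210),0),("ytop",(276,208),86),("ylug",(255,214),46),("post",(261,234),95),("lock",(316,170),46),("stand",(440,220),0),("pinA",(472,226),5),("pinB",(455,254),5),("pinC",(439,217),5),("tape",(202,216),0),("tin",(183,167),0),("calc",(440,132),0)):
    print(nm,at_z("top",px,z).round(1))
for nm,px,z in(("base",(332,212),0),("ytop",(344,179),86),("ylug",(361,182),46),("post",(347,156),95),("lock",(339,225),46),("stand",(199,260),0),("pinA",(159,276),5),("pinC",(195,261),5)):
    print("s",nm,at_z("scene",px,z).round(1))
```

```text
base [546.4  54.3   0. ]
ytop [549.3  96.   86. ]
ylug [537.8 150.6  46. ]
post [490.1 131.   95. ]
lock [639.8   1.5  46. ]
stand [ 511.4 -305.3    0. ]
pinA [ 493.8 -385.3    5. ]
pinB [ 425.4 -339.2    5. ]
pinC [ 518.9 -301.8    5. ]
tape [537.4 291.1   0. ]
tin [662.7 338.9   0. ]
calc [ 734.3 -315.3    0. ]
s base [549.6  45.2   0. ]
s ytop [548.2  81.5  86. ]
s ylug [540.2 140.9  46. ]
s post [483.9 137.3  95. ]
s lock [639.8   2.   46. ]
s stand [ 514.3 -295.9    0. ]
s pinA [ 514.4 -389.5    5. ]
s pinC [ 517.1 -305.8    5. ]
```

View pics/top0c.png

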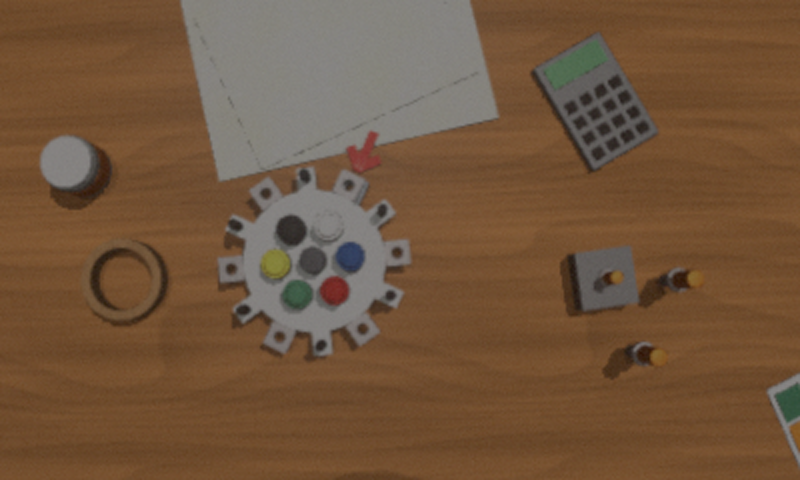

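View pics/scene0c.png

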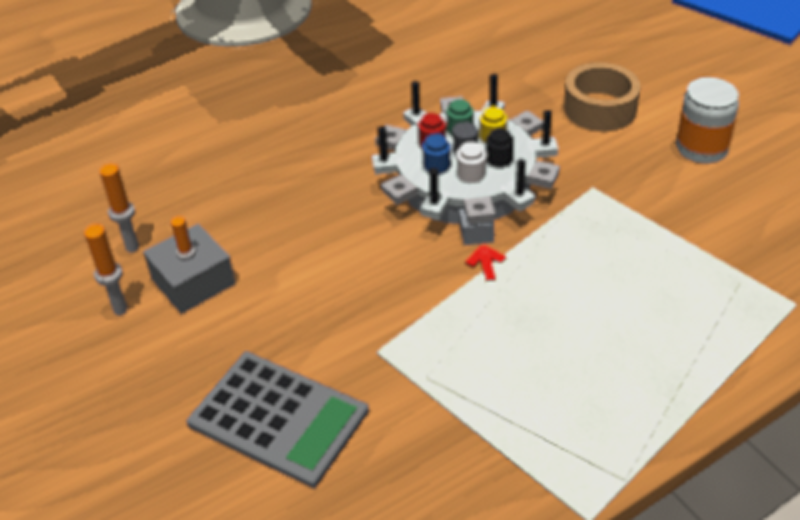

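Top crop: white pot at the arrow, so the joint is at 2.094 and needs two clicks clockwise to bring yellow (275,263) round. There are three pins at crop (612,277), (685,280) and (650,355). The one in the grey stand at (612,277) is the shortest and fits the description. I'll confirm it in a crop and refine the turret axis.

```bash
cat >> h.py <<'E'
def cloud(n,d,box):
    l,t,r,b=box; K,D,Rm,tt=cal(n); v,u=np.mgrid[t:b,l:r]; z=d[t:b,l:r].ravel().astype(float)
    px=np.stack([u.ravel(),v.ravel()],1).astype(float)[:,None]; q=cv2.undistortPoints(px,K,D)[:,0]
    return (np.c_[q,np.ones(len(q))]*z[:,None]-tt)@Rm, z>0
E
python3 - <<'E'
from h import *
a=cv2.imread("pics/scene0.png")[190:290,130:230]
cv2.imwrite("pics/pins.png",cv2.resize(a,(600,600),interpolation=cv2.INTER_CUBIC))
for n,box,pb in(("top",(240,150,360,270),(420,190,500,275)),("scene",(270,150,400,250),(130,190,225,285))):
    d=np.load(n+"_d.npy"); P,ok=cloud(n,d,box); P=P[ok]
    near=np.hypot(P[:,0]-549,P[:,1]-50)<125
    P=P[near]
    for lo,hi,r in((82,90,75),(42,50,125),(90,99,125)):
        s=P[(P[:,2]>lo)&(P[:,2]<hi)]; print(n,lo,len(s),s.mean(0).round(1),np.ptp(s,axis=0).round(1), np.median(s[:,2]).round(1))
    P,ok=cloud(n,d,pb); P=P[ok]
    m=P[P[:,2]>60]
    # clusters
    for c in((512,-303),(500,-387),(425,-339)):
        s=m[np.hypot(m[:,0]-c[0],m[:,1]-c[1])<35]
        if len(s): 
            h=s[:,2].max(); k=s[s[:,2]>h-6]; print(n,"pin",c,len(s),"top",h.round(1),k.mean(0).round(1))
    s=P[(P[:,2]>42)&(P[:,2]<47)]; print("stand top",len(s),((s.max(0)+s.min(0))/2).round(1),np.ptp(s,axis=0).round(1))
E
```

```text
top 82 578 [545.3  48.6  85.7] [165.  172.4   7.9] 85.8
top 42 3703 [543.   48.3  46. ] [224.4 231.3   8. ] 46.0
top 90 147 [543.1  55.4  94. ] [207.5 191.7   8.5] 94.0
top pin (512, -303) 57 top 98.0 [ 513.4 -301.1   94.8]
top pin (500, -387) 163 top 125.8 [ 510.1 -384.9  122.3]
top pin (425, -339) 166 top 126.9 [ 422.8 -338.8  123.2]
stand top 541 [ 514.7 -302.3   44.5] [73.6 76.6  5. ]
scene 82 467 [546.8  47.4  85.2] [209.1 188.8   7.9] 85.2
scene 42 1906 [564.4  36.2  45.4] [227.8 232.5   8. ] 45.4
scene 90 112 [550.8  44.4  93.2] [213.9 189.4   7.7] 93.2
scene pin (512, -303) 120 top 96.9 [ 515.2 -302.6   93.7]
scene pin (500, -387) 303 top 124.5 [ 511.1 -385.4  121.5]
scene pin (425, -339) 276 top 125.7 [ 423.5 -340.6  121.9]
stand top 614 [ 487.6 -327.6   44.5] [130.  129.6   5. ]
```

View pics/pins.png

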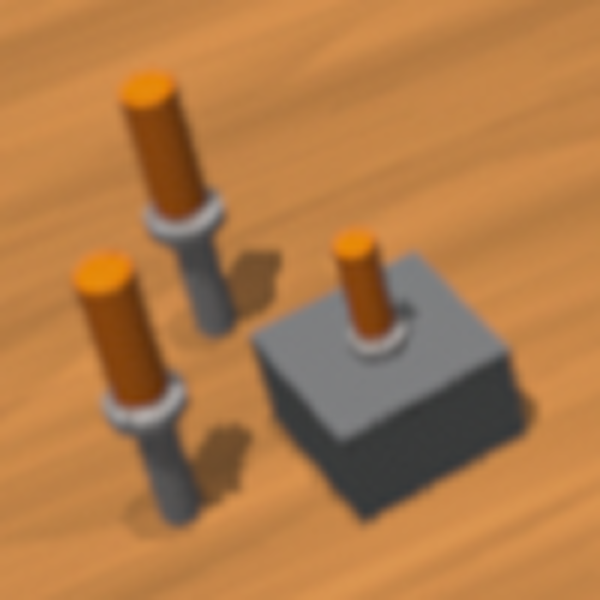

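Crop confirms it: the pin in the stand at (375,290) has the thinner, shorter handle. The two free-standing ones, about 125 mm tall, are larger. Next I fit the turret from the post tops and move above the post.

Run:
```python
from h import *
from scipy.optimize import least_squares
fits=[]
for n,box in(("top",(240,150,360,270)),("scene",(270,150,400,250))):
    d=np.load(n+"_d.npy"); P,ok=cloud(n,d,box); P=P[ok]
    s=P[(P[:,2]>89)&(P[:,2]<98)]; s=s[abs(np.hypot(s[:,0]-545,s[:,1]-48.5)-100)<20]
    p=P[(P[:,2]>83)&(P[:,2]<89)]; p=p[abs(np.hypot(p[:,0]-545,p[:,1]-48.5)-44)<20]
    def res(x):
        def r(q,rad,off):
            a=np.arctan2(q[:,1]-x[1],q[:,0]-x[0]); k=np.round((a-x[2]-off)/(np.pi/3)); t=x[2]+off+k*np.pi/3
            return (q[:,:2]-x[:2]-rad*np.c_[np.cos(t),np.sin(t)]).ravel()
        return np.r_[r(s,100,np.pi/6),r(p,44,0)]
    f=least_squares(res,[545,48.5,np.radians(-27)],loss="soft_l1",f_scale=3); print(n,len(s),len(p),f.x[:2].round(1),np.degrees(f.x[2]).round(2),np.abs(f.fun).mean().round(2)); fits.append(f.x)
x=np.mean(fits,0); np.save("axis.npy",x)
print("lock",x[:2]+100*np.array([np.cos(x[2]),np.sin(x[2])]))
th=x[2]+np.radians(150); p=x[:2]+100*np.array([np.cos(th),np.sin(th)])
print("post",p,np.degrees(th))
jaws.command_gripper(45)
manip.move_to([p[0],p[1],150],down(th-np.pi/2))
o=manip.get_obs(); print(o["time"],o["position"],o["joint_pos"].round(2),o["width"])
ok=[kinematics.ik([x[0]+100*np.cos(th-b),x[1]+100*np.sin(th-b),82],down(th-b-np.pi/2)) for b in np.radians([0,40,80,120])]
print([None if k is None else np.round(k,2) for k in ok])
for n in("scene","top"):
    im,_=viewer.capture(n); c=proj(n,[p[0],p[1],95]); print(n,c); c=c.astype(int)
    cv2.imwrite(f"pics/{n}1.png",cv2.resize(im[max(c[1]-60,0):c[1]+60,max(c[0]-60,0):c[0]+60,::-1],(400,400)))
a=[cv2.imread(f"pics/{n}1.png") for n in("scene","top")]; cv2.imwrite("pics/ab1.png",np.hstack(a))
```

```text
top 120 463 [544.4  49.6] -25.7 4.87
scene 121 334 [545.2  48.6] -25.85 4.9
lock [634.81853443   5.65390123]
post [488.51808407 131.81525148] 124.2273481668496
4.625 [488.85507664 131.17714913 150.11795819] [ 0.02  0.06  1.87 -0.    1.22 -0.57] 44.92538577728944
[array([ 0.02,  0.15,  1.92, -0.  ,  1.07, -0.57]), array([ 0.05,  0.31,  1.72, -0.  ,  1.11,  0.15]), array([-0.  ,  0.44,  1.56, -0.  ,  1.15,  0.8 ]), array([-0.1 ,  0.48,  1.5 , -0.  ,  1.16,  1.4 ])]
scene [346.3210212  157.55819035]
top [260.64697504 234.71088466]
```

View pics/ab1.png

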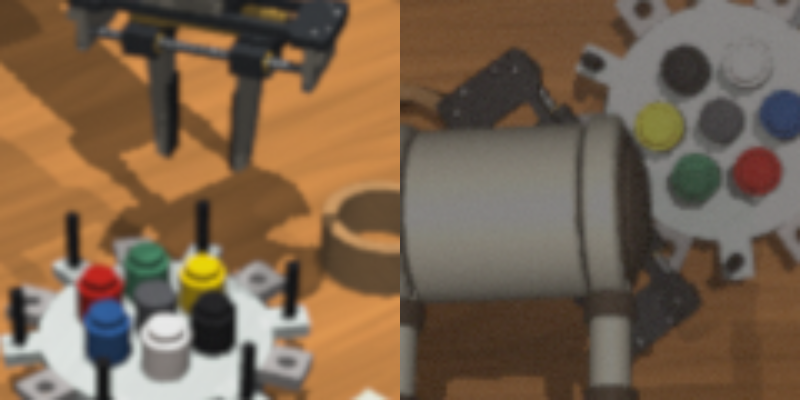

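Run:
```python
from h import *
x=np.load("axis.npy"); th=x[2]+np.radians(150)
P=lambda b,z:[x[0]+100*np.cos(th-b),x[1]+100*np.sin(th-b),z]
manip.move_l(P(0,80),vel=120)
print(manip.get_obs()["wrist_force"].round(1))
jaws.command_gripper(5)
o=manip.get_obs(); print("grip",o["time"],o["width"],o["gripper_force"],o["wrist_force"].round(1))
for b in range(10,121,10):
    manip.move_l(P(np.radians(b),80),vel=90,attitude=down(th-np.radians(b)-np.pi/2))
    o=manip.get_obs(); print(b,round(o["time"],2),round(o["width"],1),o["wrist_force"].round(1))
    if abs(o["wrist_force"]).max()>60 or o["width"]<8: print("stop");break
```

```text
[ 0.1 -1.1  0.4]
grip 6.0667 11.11297287251548 30.000596344470978 [-1.6 -0.   3. ]
10 6.41 11.4 [-1.4 -1.5  4. ]
20 6.75 11.3 [-0.5 -2.5  2.9]
30 7.09 11.2 [ 0.8 -4.2  4. ]
40 7.43 11.3 [ 1.  -5.1  2.3]
50 7.78 11.4 [ 1.2 -4.6  3.2]
60 8.12 11.5 [-3.5 -5.4  6.8]
70 8.46 11.4 [-4.8 -4.6  7.2]
80 8.8 10.9 [-5.  -4.8  8.7]
90 9.14 11.5 [-5.3 -4.1  8. ]
100 9.48 11.2 [-6.  -4.8  8. ]
110 9.82 10.9 [-6.7 -4.8  8.5]
120 10.17 11.0 [-6.8 -0.4  8.4]
```

Run:
```python
from h import *
jaws.command_gripper(45)
p=manip.get_obs()["position"]; manip.move_l([p[0],p[1],165],vel=200)
manip.move_to([514,-301.5,160],down(np.radians(-37)))
o=manip.get_obs(); print(o["time"],o["position"].round(1),o["joint_pos"].round(2))
from scipy.optimize import least_squares
for n,box in(("top",(240,150,360,270)),("scene",(270,150,400,250))):
    im,d=viewer.capture(n); cv2.imwrite(f"pics/{n}2.png",im[:,:,::-1]); np.save(n+"2_d.npy",d)
    for t in("yellow_top","yellow_lug","lock_hole","pin","post"): print(n,t,[(np.round(q["at"],1).tolist(),round(q["conf"],2)) for q in spot_point(t,n)][:3])
    P,ok=cloud(n,d,box); P=P[ok]
    x0=np.load("axis.npy")
    s=P[(P[:,2]>90)&(P[:,2]<98)]; s=s[abs(np.hypot(s[:,0]-x0[0],s[:,1]-x0[1])-100)<12]
    def res(x):
        a=np.arctan2(s[:,1]-x[1],s[:,0]-x[0]); k=np.round((a-x[2]-np.pi/6)/(np.pi/3)); t=x[2]+np.pi/6+k*np.pi/3
        return (s[:,:2]-x[:2]-100*np.c_[np.cos(t),np.sin(t)]).ravel()
    f=least_squares(res,x0,loss="soft_l1",f_scale=2); print(n,len(s),f.x[:2].round(1),np.degrees(f.x[2]).round(2),np.abs(f.fun).mean().round(2))
a=cv2.imread("pics/top2.png")[130:280,230:380]; b=cv2.imread("pics/scene2.png")[140:260,270:390]
cv2.imwrite("pics/ab2.png",np.hstack([cv2.resize(a,(400,400)),cv2.resize(b,(400,400))]))
```

```text
12.8083 [ 514.1 -300.6  159.3] [-0.73  0.27  1.61  0.    1.27 -0.09]
top yellow_top [([304.7, 189.9], 0.7)]
top yellow_lug [([313.0, 171.5], 0.76)]
top lock_hole [([315.8, 172.0], 0.66), ([292.0, 163.0], 0.29)]
top pin [([454.0, 253.2], 0.66), ([438.3, 220.3], 0.43)]
top post [([288.6, 165.3], 0.88), ([437.8, 217.9], 0.65)]
top 114 [544.2  49.8] -25.72 2.5
scene yellow_top [([333.7, 196.2], 0.83)]
scene yellow_lug [([339.4, 224.4], 0.92)]
scene lock_hole [([336.3, 224.4], 0.77)]
scene pin [([161.3, 273.9], 0.91), ([193.5, 258.9], 0.71), ([165.6, 245.1], 0.65)]
scene post [([361.0, 199.5], 0.8), ([194.6, 259.2], 0.49)]
scene 101 [545.1  48.8] -25.78 2.66
```

View pics/ab2.png

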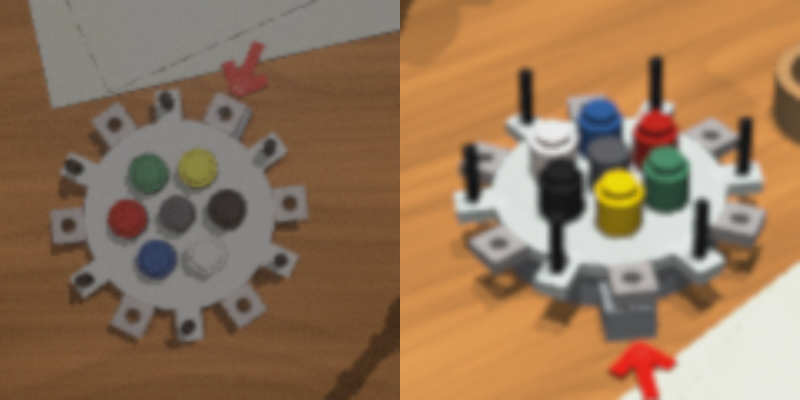

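Yellow sits at the arrow, with its lug over the bush at crop (632,277) in the right half. Now the pin.

Run:
```python
from h import *
x=np.load("axis.npy"); e=np.array([np.cos(x[2]),np.sin(x[2])]); ey=np.array([-e[1],e[0]])
# bush and lug-hole estimates from stored images
d=np.load("scene2_d.npy"); P,ok=cloud("scene",d,(310,200,370,260)); P=P[ok]; b=np.c_[(P[:,:2]-x[:2])@e,(P[:,:2]-x[:2])@ey,P[:,2]]
for lo,hi in((6,12),(12,18),(18,24),(24,29),(36,43),(44,49)):
    s=b[(b[:,2]>lo)&(b[:,2]<hi)&(b[:,0]>88)&(b[:,0]<135)&(abs(b[:,1])<35)]
    if len(s)>3: print(lo,len(s),"x",np.percentile(s[:,0],[5,50,95]).round(1),"y",np.percentile(s[:,1],[2,50,98]).round(1))
for n,c in(("top",(314.4,172.4)),("scene",(339.6,223.1))):
    g=cv2.cvtColor(cv2.imread(f"pics/{n}2.png"),cv2.COLOR_BGR2GRAY).astype(float)
    y,xx=np.mgrid[0:400,0:640]; m=np.hypot(xx-c[0],(y-c[1])*(1 if n=="top" else 1.5))<5.5
    w=np.where(m,np.clip(np.median(g[m])-8-g,0,None),0); px=[(w*xx).sum()/w.sum(),(w*y).sum()/w.sum()]
    print(n,"hole px",np.round(px,1),at_z(n,px,46).round(1),"fit lock",(x[:2]+100*e).round(1))
manip.move_l([514,-301.5,73],vel=150)
o=manip.get_obs(); print(o["wrist_force"].round(1),o["position"].round(1))
jaws.command_gripper(8)
o=manip.get_obs(); print("grip",o["time"],o["width"],o["gripper_force"],o["wrist_force"].round(1),o["position"].round(2))
manip.move_l([514,-301.5,188],vel=150)
L=x[:2]+100*e
manip.move_to([L[0],L[1],188],down(x[2]+np.pi/2))
o=manip.get_obs(); print(o["time"],o["width"],o["wrist_force"].round(1),o["position"].round(2),o["joint_pos"].round(2))
for n in("scene","top"):
    im,dd=viewer.capture(n); cv2.imwrite(f"pics/{n}3.png",im[:,:,::-1]); np.save(n+"3_d.npy",dd)
    print(n,[(np.round(q["at"],1).tolist(),round(q["conf"],2)) for q in spot_point("pin",n)][:3], proj(n,[*o["position"][:2],o["position"][2]-68]))
c=proj("scene",[L[0],L[1],90]).astype(int); a=cv2.imread("pics/scene3.png")[c[1]-60:c[1]+60,c[0]-60:c[0]+60]
cv2.imwrite("pics/s3.png",cv2.resize(a,(600,600),interpolation=cv2.INTER_CUBIC))
```

```text
6 36 x [107.2 113.2 132.8] y [-20.7  -5.7  12.7]
12 37 x [108.4 113.  115.1] y [-20.7  -2.4  14.4]
18 31 x [110.7 112.6 114.4] y [-20.6  -4.4  12.9]
24 35 x [ 98.3 111.8 115.4] y [-20.9  -9.2  14.5]
36 46 x [ 90.5 112.4 115. ] y [-14.9   0.1  13.8]
44 81 x [ 89.  103.9 115.1] y [-14.6  -1.3  14.3]
top hole px [314. 172.] [635.    6.5  46. ] fit lock [634.8   5.7]
scene hole px [339.1 222.8] [633.9   6.4  46. ] fit lock [634.8   5.7]
[ 0.1 -0.5  0.4] [ 514.5 -302.    73.9]
grip 14.6917 15.45411367410944 30.000609755516052 [-0.  -0.1  2.5] [ 514.25 -301.7    73.49]
16.8583 15.327426478004115 [-0.2 -0.9 -1.2] [634.53   4.84 187.45] [-0.18  0.34  1.46 -0.    1.34 -1.3 ]
scene [([165.7, 244.8], 0.86), ([161.8, 275.5], 0.83), ([340.6, 195.4], 0.47)] [338.92260877 198.31716488]
top [([470.1, 218.2], 0.6), ([453.6, 256.0], 0.59), ([438.3, 218.9], 0.41)] [314.11134816 168.62574173]
```

View pics/s3.png

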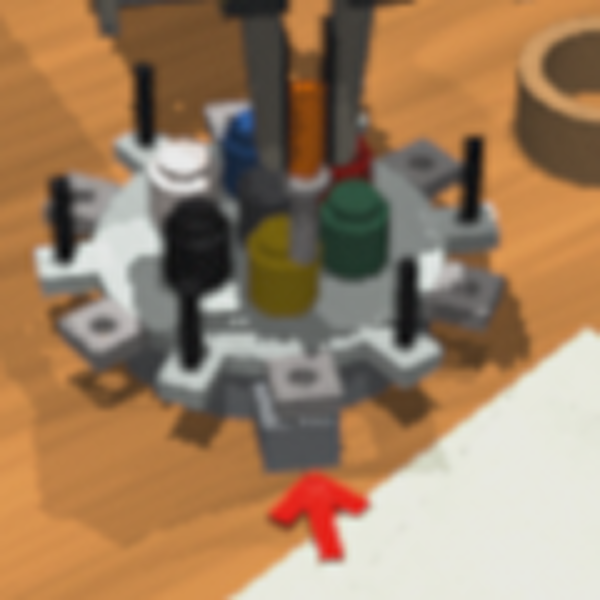

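Pin held upright, tip at crop (302,263); the lug hole is at (303,377). The bush block extends more to the left (260–340), so its offset is −y. I lower the tip just above the lug and measure pin against hole.

Run:
```python
from h import *
from scipy.optimize import least_squares
x=np.load("axis.npy"); L=np.array([634.6,6.2])
manip.move_l([L[0],L[1],124],vel=120); manip.dwell(0.4)
o=manip.get_obs(); print(o["time"],o["position"].round(2),o["wrist_force"].round(1))
im,d=viewer.capture("scene"); cv2.imwrite("pics/scene4.png",im[:,:,::-1])
P,ok=cloud("scene",d,(310,150,370,250)); P=P[ok]
C=-cal("scene")[2].T@cal("scene")[3]
for lo,hi,r in((60,92,6),(106,118,8)):
    s=P[(P[:,2]>lo)&(P[:,2]<hi)&(np.hypot(P[:,0]-L[0],P[:,1]-L[1])<12)]
    f=least_squares(lambda c:np.hypot(s[:,0]-c[0],s[:,1]-c[1])-r,L+[-2,2],loss="soft_l1",f_scale=1)
    print(lo,len(s),f.x.round(2),np.abs(f.fun).mean().round(2),s[:,2].min().round(1))
c=proj("scene",[L[0],L[1],60]); print(c,proj("scene",[*L,46])); c=c.astype(int); a=im[c[1]-30:c[1]+30,c[0]-40:c[0]+40,::-1]
cv2.imwrite("pics/s4.png",cv2.resize(a,(800,600),interpolation=cv2.INTER_CUBIC)); print(c)
```

```text
18.1417 [634.83   6.14 124.45] [ 0.3  0.4 -0.6]
60 58 [635.51   5.92] 0.84 60.6
106 28 [635.47   5.85] 1.02 106.7
[339.23788669 218.44905125] [339.18964822 223.03933334]
[339 218]
```

View pics/s4.png

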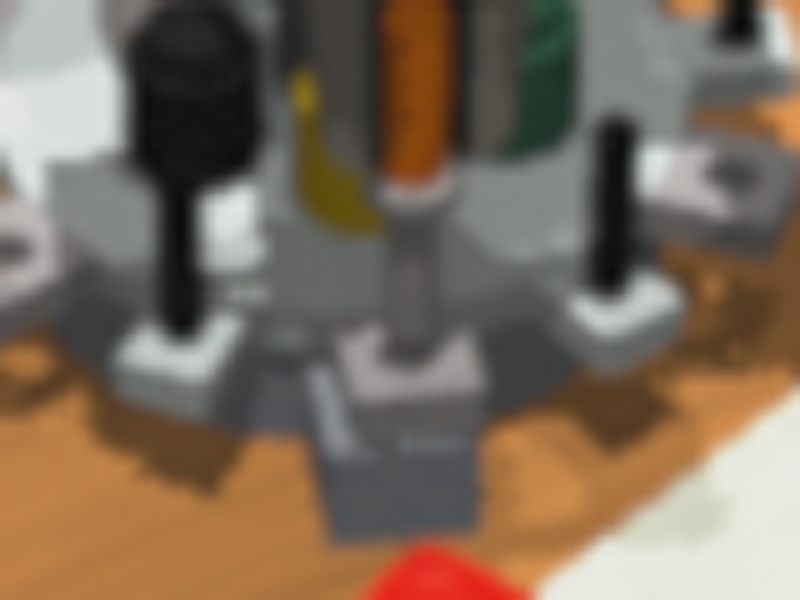

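```bash
cat >> h.py <<'E'
def F(): return manip.get_obs()["wrist_force"]
def descend(xy,z0,z1,F0,step=0.7,lim=5,vel=15):
    """guarded descent; returns commanded z, contact?"""
    z=z0
    while z>z1:
        z=max(z-step,z1); manip.move_l([xy[0],xy[1],z],vel=vel)
        if F()[2]-F0>lim: return z,True
    return z,False
E
python3 - <<'E'
from h import *
x=np.load("axis.npy"); e=np.array([np.cos(x[2]),np.sin(x[2])]); ey=np.array([-e[1],e[0]])
L=np.array([634.6,6.2]); F0=F()[2]; print("F0",F0)
offs=[(0,0)]+[(r*np.cos(a),r*np.sin(a)) for r,k in((0.8,6),(1.6,10)) for a in np.arange(k)*2*np.pi/k+np.pi]
for i,(a,b) in enumerate(offs):
    xy=L+a*e+b*ey
    manip.move_l([*xy,117.5],vel=40)
    z,c=descend(xy,117.5,108,F0)
    o=manip.get_obs(); print(i,round(a,1),round(b,1),round(o["time"],2),"z",round(z,1),o["position"].round(2),(o["wrist_force"]).round(1),c)
    if not c or z<111.5: np.save("lug.npy",xy); break
    if o["time"]>40: break
E
```

```text
F0 -1.8595165205459252
0 0 0 20.0 z 113.3 [635.     6.19 114.19] [-0.5  0.9  5.8] True
1 -0.8 0.0 21.76 z 113.3 [634.2    6.51 113.97] [-1.4  0.2  3.9] True
2 -0.4 -0.7 23.52 z 113.3 [634.34   5.7  114.15] [-2.2 -0.3  5.3] True
3 0.4 -0.7 25.27 z 113.3 [635.09   5.38 114.28] [-2.1 -0.8  4.7] True
4 0.8 -0.0 27.03 z 113.3 [635.72   5.8  114.31] [-1.6 -0.7  5.8] True
5 0.4 0.7 28.79 z 113.3 [635.66   6.61 114.29] [-1.6  0.9  4.8] True
6 -0.4 0.7 30.55 z 113.3 [634.95   6.93 114.15] [-2.5  1.   5.4] True
7 -1.6 0.0 34.31 z 108 [633.13   6.9  107.96] [-0.8 -0.  -1.1] False
```

Pin is in the lug. Now down to the bush and ease toward −y.

Run:
```python
from h import *
x=np.load("axis.npy"); e=np.array([np.cos(x[2]),np.sin(x[2])]); ey=np.array([-e[1],e[0]])
L=np.load("lug.npy"); F0=-1.5
z,c=descend(L,108,101.5,F0,step=1.6,vel=20)
if not c: z,c=descend(L,z,95,F0,step=0.6,lim=4)
o=manip.get_obs(); print("bush",round(o["time"],2),z,o["position"].round(2),o["wrist_force"].round(1),c)
zc=z; y=0; drop=not c
while not drop and y>-8 and manip.get_obs()["time"]<52:
    y-=0.5; manip.move_l([*(L+y*ey),z],vel=15); f=F()
    n=0
    while f[2]-F0<3 and n<5:
        z-=0.5; n+=1; manip.move_l([*(L+y*ey),z],vel=15); f=F()
    if f[2]-F0>8: z+=0.4
    print(round(y,1),round(z,1),"Fz",f[2].round(1),"Fr",(f[:2]@e).round(1),"Ft",(f[:2]@ey).round(1))
    if z<zc-2.2: drop=True
    if abs(f[:2]@ey)>12: print("lateral stop");break
o=manip.get_obs(); print(drop,o["time"],o["position"].round(2),o["wrist_force"].round(1)); np.save("st.npy",[y,z])
```

```text
bush 37.31 97.30000000000004 [633.49   6.82  98.23] [-1.4  0.4  6. ] True
-0.5 97.3 Fz 5.9 Fr -2.5 Ft 0.8
-1.0 97.3 Fz 5.7 Fr -2.0 Ft 1.0
-1.5 97.3 Fz 5.2 Fr -1.8 Ft 1.4
-2.0 97.3 Fz 5.9 Fr -1.2 Ft 2.8
-2.5 97.3 Fz 5.9 Fr -2.7 Ft 4.3
-3.0 97.3 Fz 4.9 Fr -2.3 Ft 4.2
-3.5 94.8 Fz 1.2 Fr -1.5 Ft 3.1
True 40.3083 [631.61   3.76  94.78] [0.  3.4 1.2]
```

Run:
```python
from h import *
x=np.load("axis.npy"); e=np.array([np.cos(x[2]),np.sin(x[2])]); ey=np.array([-e[1],e[0]])
L=np.load("lug.npy"); y,z=np.load("st.npy"); F0=-1.5; jig=0
p=L+y*ey
while z>72.5 and manip.get_obs()["time"]<60:
    z-=1.5 if z>77 else 0.5
    manip.move_l([*p,z],vel=20); f=F(); print(round(z,1),f[2].round(1),(f[:2]@e).round(1),(f[:2]@ey).round(1))
    if f[2]-F0>7:
        if z<76: break
        jig+=1; z+=1.5; p=p+0.4*(-1)**jig*ey*(jig+1)//1 if False else p-0.3*ey
        manip.move_l([*p,z],vel=20)
        if jig>4: break
o=manip.get_obs(); print(o["time"],o["position"].round(2),o["wrist_force"].round(1),y,jig); np.save("st.npy",[y,z])
```

```text
93.3 0.6 -2.0 3.3
91.8 -0.3 -1.2 3.2
90.3 -0.5 -2.5 3.2
88.8 -0.1 -1.1 2.1
87.3 -0.9 -1.7 2.5
85.8 0.1 -1.2 3.8
84.3 0.0 -1.5 2.6
82.8 -0.2 -2.6 3.3
81.3 0.2 -1.4 3.9
79.8 0.3 -2.6 3.6
78.3 -0.1 -1.7 4.1
76.8 0.5 -2.0 3.6
76.3 -0.4 -2.8 3.0
75.8 -0.2 -2.0 4.2
75.3 1.8 -2.5 3.8
74.8 1.5 -2.5 3.1
74.3 2.6 -2.5 3.3
73.8 6.1 -4.7 3.8
44.8083 [631.75   3.8   74.44] [-2.6  5.4  6.1] -3.5 0
```

Seated: the TCP is at 74.4, which puts the tip at about 6 mm. Release, rise and check.

Run:
```python
from h import *
jaws.command_gripper(32); manip.dwell(0.2)
p=manip.get_obs()["position"]; print(F().round(1))
manip.move_l([p[0],p[1],170],vel=120)
manip.move_to([500,-150,250],down(np.radians(60)))
manip.dwell(0.3); o=manip.get_obs(); print(o["time"],o["wrist_force"].round(1))
ims=[]
for n in("top","scene"):
    im,d=viewer.capture(n); P,ok=cloud(n,d,(300,140,370,240)); P=P[ok]
    s=P[np.hypot(P[:,0]-632.5,P[:,1]-3)<14]; t=s[s[:,2]>90]; print(n,len(t),t.mean(0).round(1),np.percentile(t[:,2],80).round(1))
    c=proj(n,[633,4,60]).astype(int); ims.append(cv2.resize(im[c[1]-50:c[1]+50,c[0]-50:c[0]+50,::-1],(400,400),interpolation=cv2.INTER_CUBIC))
cv2.imwrite("pics/end.png",np.hstack(ims))
```

```text
[-0.6 -0.1  0.4]
47.575 [-0.2 -0.  -0.8]
top 38 [634.6   5.6  96.3] 98.8
scene 37 [636.    4.4  94.5] 96.6
```

View pics/end.png

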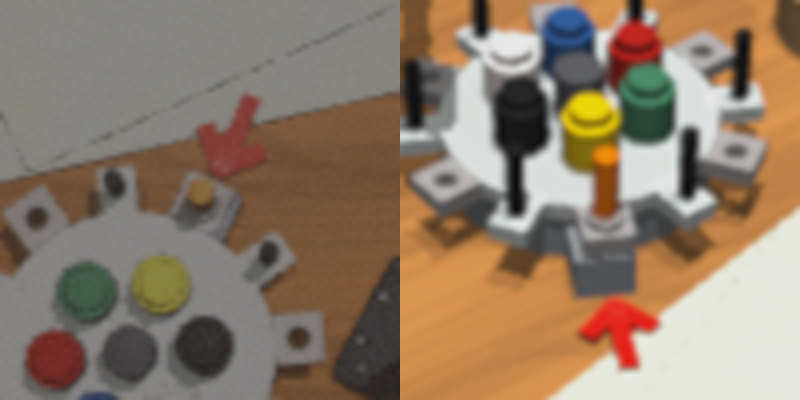

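Right crop: the pin stands upright at (605,185) with its collar on the yellow lug at the arrow. The handle top is about 1 mm higher than it was in the stand, which matches fully home.

```bash
python3 -c "
from rig import manip
print(manip.finish_job())"
```

```text
the job is handed in; nothing more can be done
None
```

I turned the carousel two clicks clockwise to bring yellow to the arrow, seated and released the lock pin (from images and arm height, the tip is about 6 mm above the table), and handed the job in at about 48 s; no verdict was returned.

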